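Close the spice grinder, seat its bayonet lid and hold it at the halfway pulse position

ROBOT

A 6-joint arm with a two-finger parallel gripper is mounted at the origin on a cart in front of the work surface, level with it; the furniture and walls round the work are solid. World frame = base frame: x ahead of the robot, y to its left, z up, the work surface at z = 0. Lengths are in m, angles in degrees, forces in N, time in s.
With the tool pointing down it reaches from about 0.3 to 0.75 m from the base axis. Payload 8.5 kg.
Tool frame: the origin (TCP) lies at the very end of the fingers, on their centre line; the grasp point (between the pads) lies 19 mm behind it (env.hold_point_z is the distance from the TCP to the grasp point, in m); z points along the fingers, y is the line along which they close (so a half turn about z gives the same grasp; the last joint's range is limited). The gripper opens to 85 mm and grips with 20 to 120 N. Pads are 22 mm wide; open, the fingers measure 114 mm over their backs; the gripper's body (76 mm by 85 mm) begins 54 mm behind the grasp point. The pads swing forward as they close: fully open they stand 13 mm farther back than shut.
Start: joints at [-88.195, 21.807, 74.336, -0, 83.858, -12.336], TCP at [0.134, -0.533, 0.231] pointing down, gripper open.
Joint ranges: [-178.18, 178.18], [-50.72, 133.34], [12.68, 142.11], [-81.47, 261.47], [9.98, 163.14], [-165.26, 165.26]. Speed limits (degrees/s): [136.94, 136.94, 180, 180, 180, 180].

INTERFACE

Orientations are given as a 3x3 rotation matrix whose columns are the frame's x, y, z axes.
In Python, from rig import env, optics gives the robot as it stands.
- The arm moves only by the shell command python3 -m jog 'ROWS' [OPENING] [FORCE]. ROWS is JSON, a list of rows, each an object with "linear": the shift along the tool's x, y, z in units of 40 mm (1.0 is 40 mm), a list of three; "roll": the turn about the tool's z in units of 5 degrees (1.0 is 5 degrees). A call has 1 to 12 rows; each row shifts and turns the commanded pose from where the row before left it, along the tool's axes as they then stand; what a row does not reach is not made up. A row lasts 1/12 s, in which the tool goes at most 41.7 mm and 7.16 degrees, less where a joint would pass 70% of its speed; a pose out of reach is approached as far as the arm can. A call is refused whole if a number of a shift passes 1 or a number of a turn 1, either way. A call with a gripper value outside its range is refused whole. OPENING is the opening, from -1 (shut) to 1 (fully open), set as the call begins (- or left out, the last holds). The fingers move at their own pace and stop on an object; FORCE is the grip in N (left out, the last holds). Time passes only in rows, so rows that do not move let the fingers close. It gives the time, the measured TCP pose, the force, the opening and the grip force at its end, in the units of the state.
- env.observe(): the state, without advancing time (a new reading comes with each control period).
- optics.get_image(name): name is "scene" or "top" or "wrist"; returns the picture (420x560x3 uint8, red, green, blue); there is no depth.
- optics.calibration(name): a dict with "fov_y" (degrees; the focal length in pixels is half the picture's height over the tangent of half this angle, whatever the lens; pixels are square), "cx", "cy" (the principal point, pixels), "D" ([k1, k2, p1, p2, k3] as OpenCV has them; the pictures are not rectified), "T" (4x4, takes a point from camera to world coordinates). Camera axes: x right, y down, z forward; pixel columns grow to the right and rows downward; lengths in m; the calibration is good to about 2 mm. A picture is of the moment at which its call begins: read the wrist's pose just before it. calibration takes no time and is no camera call; for the wrist camera it gives the pose at the moment of the call.
- env.close_job(): hands the job in; it is judged then, once.
The state is a dict: "time_s": time; "q": joint angles; "qvel": joint speeds; "joint_efforts": joint torques, N m; "position": TCP position; "tool_rot": TCP orientation; "ft_force": force on the tool from outside, world axes, zero at the start; "wrist_torque": the same for the moment, N m; "grip_width": finger opening in m; "gripper_force": force on a finger pad.
Only numpy, scipy, OpenCV 4.12 (cv2) and the standard library are available. Lean on these libraries where they do the work, as an engineer would, in place of code of your own. Each camera call takes 0.05 s, during which the arm holds its last target. There are 200 camera calls.

TASK

Swing the grinder's hinged red upper half down until it is fully shut on the black base, then put the lid into the round port on top and twist it clockwise to the green marks, halfway to where it would click into its lock. It springs back if let go, so finish while still gripping the lid by its handle and holding it still at the green marks: never turn it on to the lock, and leave the mug and the jars alone.

Things in the scene. Friction and masses are not known exactly. Their poses are not given: they have to be found in the camera images.
- grinder: Round spice grinder, fixed to the worktop. Black lower half 144 mm across, 60 mm high, foot 159 mm across, open on top with a steel burr cone inside; a red upper half (the shell) is hinged to it. Origin: centre of the underside, on the upright axis of base and (shell shut) port. z up; -x is the front with green lamp and thumb tab, roughly towards the robot; +x the hinge side.
- hinge (a point): Fixed point on the shell's level hinge axis, 82 mm behind (+x of the grinder) the grinder's axis, 60 mm above the worktop. The hinge axis runs along the grinder's y.
- shell (a joint): Hinge angle of the red shell, rad: 0 fully shut, rim flush on the base's rim; 1.3 wide open; starts at 0.8 to 1.15. It turns about the grinder's +y through point hinge, the front going up and back as it opens. Stiff hinge: it stays where it is left; about 1 to 4 N on the tab closes it.
- tab (a point): Middle of the outer (upper) face of the shell's thumb tab, a red ribbed lug at its front rim, 44 mm wide, 23 mm long, 8 mm thick, moving with the shell: press here to shut it. 167 mm from the hinge axis; shut, it is 85 mm in front of the grinder's axis and 68.5 mm above the worktop; the red deck behind it then lies at 94 mm, the port's collar top at 110 mm.
- port (a point): Centre of the port's floor on the shell, moving with it; shut, it is on the grinder's axis, 94 mm above the worktop, axes as the grinder's. Round it a steel collar: outside 80 mm, bore 68 mm, 16 mm high. Its lip (top 6 mm) reaches in to a 56 mm hole and has two entry gaps, 30 degrees wide, at the grinder's +x and -x; below it the lugs turn in a 10 mm high channel.
- green_mark (a point): Middle of one green mark on the red deck just outside the collar, 48 mm from the port's centre. White marks show the two entry gaps; each green mark (16 degrees wide) is centred 35 degrees clockwise (seen from above) of a white one; each black mark, 70 degrees clockwise of a white one, is the lock.
- ring (a joint): Turn, rad, of the sprung ring in the port; clockwise from above is positive, 0 at rest. The lugs meet its dogs once the lid has turned 0.16 rad clockwise from the middle of the gaps; then ring = lid turn - 0.16. 0.45 = at the green marks, 1.06 = locked. The spring pushes back 0.2 N m per rad and turns a released lid back. Catches resist from about 0.7 and snap at the lock.
- lid: Loose lid, 0.12 kg, standing on its plug. Origin: centre of the plug's underside. Plug 51 mm across (foot tapered to 44), 14 mm high; two steel lugs at its foot at +x and -x, 63 mm across them, 8 mm wide, 6 mm high; black flange 84 mm across, 14 to 22 mm above the origin. The same after half a turn. Seated, the flange rests on the collar and the origin is 2 mm above point port.
- handle (a point): Middle of the lid's red upright handle bar, 37 mm above the lid's origin. The bar is 50 mm long along the lid's x (directly over the lugs; white lines on the flange continue it), 14 mm thick along the lid's y, and rises from the flange (22 mm) to 52 mm above the origin.
- mug: White spotted mug, 78 x 114 x 93 mm, bystander; origin at its underside.
- jam_jar: Jam jar, 68 mm diameter, 84 mm high, bystander; origin: centre of its underside.
- spice_jar: Spice jar with red cap, 45 mm diameter, 106 mm high, bystander; origin: centre of its underside.
Not all that is in view belongs to the job. What is shaped like the lid but purple is not meant.

How it is judged (in metres and radians):
On the way, in this order (a step that is already met when the one before it is completed fails the run):
1. the red shell is fully shut on the base (value of joint shell below 0.03 rad and value of joint ring below 0.15 rad), for 0.2 s.
2. the lid's lugs are down through the gaps and the lid is seated in the port of the shut shell (value of joint shell below 0.03 rad and horizontal distance between lid and port below 0.005 m and z of lid in the frame of port between -0.002 and 0.006 m and angle between lid's own z axis and vertical below 0.08 rad), for 0.1 s.
At the end, for the whole second after the job is handed in: Shell shut (under 0.03 rad); lid seated in the port (5 mm off its axis at most, origin -2 to 6 mm above its floor, tilt under 0.08 rad), turned to the green marks (ring 0.27 to 0.64 rad), still, and held there by the fingers (over 2 N) (all of step 2 and value of joint ring between 0.27 and 0.64 rad and contact force between the fingers and lid above 2 N and velocity of joint ring between -0.1 and 0.1 rad/s and linear speed of lid below 0.02 m/s); the arm keeps its last pose, push and grip.
It fails at once if the lid is turned on to the lock click (value of joint ring above 0.92 rad).
It fails at once if the spotted mug is moved (over 25 mm) or tipped (distance of mug from where it was at the start of the episode above 0.025 m or angle between mug's own z axis and vertical above 0.3 rad).
It fails at once if the jam jar is moved (over 25 mm) or tipped (distance of jam_jar from where it was at the start of the episode above 0.025 m or angle between jam_jar's own z axis and vertical above 0.3 rad).
It fails at once if the spice jar is moved (over 25 mm) or tipped (distance of spice_jar from where it was at the start of the episode above 0.025 m or angle between spice_jar's own z axis and vertical above 0.3 rad).
It also fails if it takes over 72 s, if anything falls off the work surface, if the arm or the gripper's body presses on something with over 40 N, if the wrist force passes 120 N, or if a joint passes its speed limit or range.

## Working session

There is one attempt and no reset: what is moved stays moved. The work goes in short steps, Python scripts to look and compute and a shell command to move; the robot and the scene stay as the last step left them, time stands still between calls to the robot, and variables do not carry over. Pictures are saved under pics/ and viewed, at most 10 in all, crops included, and the job is handed in when it is done.

```bash
mkdir -p pics; python3 - <<'E'
from rig import env, optics
import cv2, numpy as np
for n in ("scene","top"):
    im=optics.get_image(n)[:,:,::-1]
    cv2.imwrite(f"pics/{n}0.png",cv2.resize(im,(784,588),interpolation=cv2.INTER_CUBIC))
    c=optics.calibration(n); print(n,c["fov_y"],c["cx"],c["cy"],c["D"],np.round(c["T"],3).tolist())
s=env.observe(); print(s["time_s"],s["position"],np.round(s["tool_rot"],3).tolist(),s["ft_force"],s["grip_width"],env.hold_point_z)
E
```

```text
scene 43.488885656367366 285.93586016192955 205.99238483796563 [-0.00756533  0.          0.          0.          0.        ] [[0.181, 0.863, -0.471, 1.27], [0.984, -0.154, 0.095, -0.165], [0.009, -0.48, -0.877, 1.594], [0.0, 0.0, 0.0, 1.0]]
top 54.91856464572229 275.1218111984545 205.33786533158056 [-0.1043807  0.         0.         0.         0.       ] [[0.01, -0.993, 0.119, 0.335], [-1.0, -0.01, -0.006, -0.011], [0.007, -0.119, -0.993, 1.397], [0.0, 0.0, 0.0, 1.0]]
0.1 [ 0.13436779 -0.53307752  0.23077238] [[0.97, 0.244, -0.0], [0.244, -0.97, 0.001], [0.0, -0.001, -1.0]] [-0.56034308  0.19847045 -0.0862101 ] 0.08559888278179721 0.0187
```

View pics/top0.png

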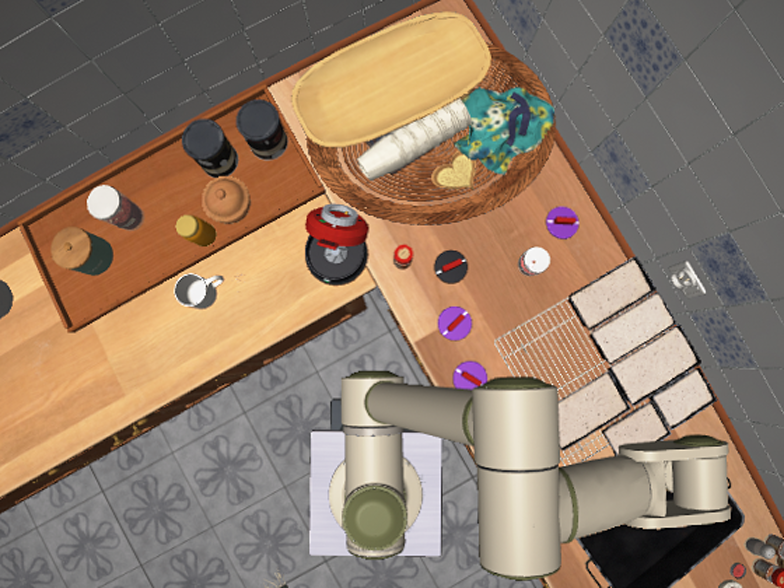

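View pics/scene0.png

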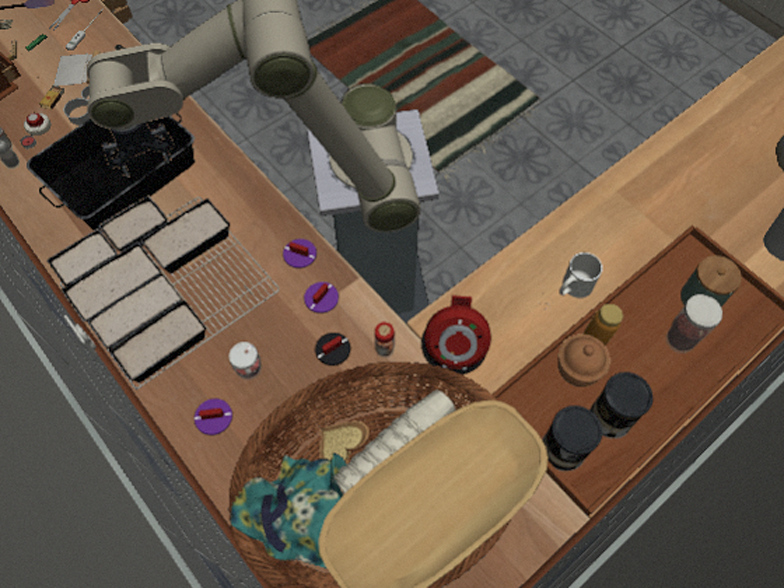

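Top view: the grinder is at about (336,255), the black lid at (451,266), the spice jar at (402,256) between them, the jam jar at (535,261) and the mug at (195,290). Next I enlarge these areas in both views.

```bash
python3 - <<'E'
from rig import env, optics
import cv2, numpy as np
a=optics.get_image("top")[140:205,210:340,::-1]; b=optics.get_image("scene")[200:275,220:360,::-1]
cv2.imwrite("pics/cropT.png",cv2.resize(a,None,fx=6,fy=6,interpolation=cv2.INTER_CUBIC))
cv2.imwrite("pics/cropS.png",cv2.resize(b,None,fx=5.6,fy=5.6,interpolation=cv2.INTER_CUBIC))
E
```

```text
(no output)
```

View pics/cropT.png

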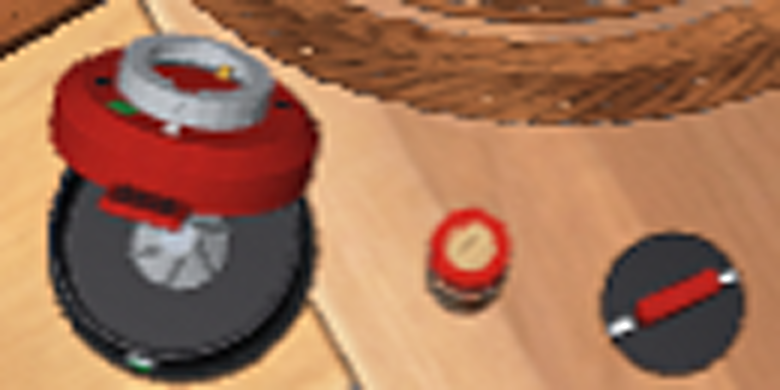

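View pics/cropS.png

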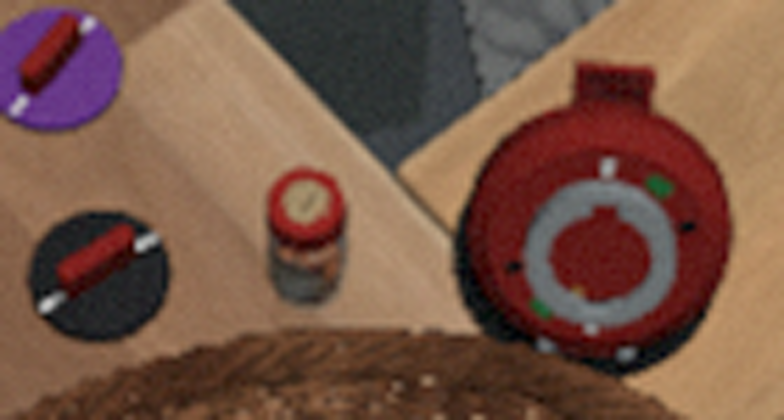

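Top crop: lid flange centre at (673,304), white lines at (622,327) and (728,277), spice jar cap at (470,245). On the shell: tab at (146,208), white mark at (172,128), green at (122,106). Scene crop: tab at (615,84), white marks at (608,168) and (591,328), green at (660,186) and (541,308), black at (687,228) and (515,267). Lid flange at (99,275), with white lines at (50,304) and (147,242).

```bash
cat > h.py <<'E'
from rig import env, optics
import cv2, numpy as np
from scipy.optimize import least_squares
CAL={}
def cal(n):
    c=CAL.setdefault(n,optics.calibration(n)) if n!="wrist" else optics.calibration(n)
    f=210/np.tan(np.radians(c["fov_y"]/2)); K=np.array([[f,0,c["cx"]],[0,f,c["cy"]],[0,0,1.]])
    return K,np.array(c["D"]),np.array(c["T"])
def proj(n,P,C=None):
    K,D,T=C or cal(n); W=np.linalg.inv(T)
    return cv2.projectPoints(np.array(P,float).reshape(-1,3),cv2.Rodrigues(W[:3,:3])[0],W[:3,3],K,D)[0][:,0]
def ray(n,uv,z,C=None):
    K,D,T=C or cal(n)
    p=cv2.undistortPoints(np.array(uv,float).reshape(-1,1,2),K,D)[:,0]
    d=np.c_[p,np.ones(len(p))]@T[:3,:3].T
    return T[:3,3]+d*((z-T[2,3])/d[:,2])[:,None]
def rz(a): return np.array([[np.cos(a),-np.sin(a),0],[np.sin(a),np.cos(a),0],[0,0,1]])
def grinder(p,pts):  # pts in grinder frame with shell shut
    x,y,yaw,th=p; h=np.array([.082,0,.06]); c,s=np.cos(th),np.sin(th)
    R=np.array([[c,0,s],[0,1,0],[-s,0,c]])
    return (h+(np.array(pts)-h)@R.T)@rz(yaw).T+[x,y,0]
def mark(a,r=.048): return [r*np.cos(np.radians(a)),r*np.sin(np.radians(a)),.094]
E
python3 - <<'E'
from h import *
t=lambda u:[209.5+(u[0]+.5)/6,139.5+(u[1]+.5)/6]
s=lambda u:[219.5+(u[0]+.5)/5.6,199.5+(u[1]+.5)/5.6]
obsS={(608,168):mark(180),(591,328):mark(0),(660,186):mark(145),(541,308):mark(-35),(687,228):mark(110),(515,267):mark(-70),(615,84):[-.085,0,.0685]}
obsT={(172,128):mark(180),(122,106):mark(145)}
fun=lambda p:np.r_[(proj("scene",grinder(p,list(obsS.values())))-[s(k) for k in obsS]).ravel(),(proj("top",grinder(p,list(obsT.values())))-[t(k) for k in obsT]).ravel()]
r=least_squares(fun,[.57,.1,0,.9],x_scale=[.1,.1,.1,.1],loss="soft_l1"); print("grinder",r.x,np.degrees(r.x[2:]),np.round(r.fun,1))
p=r.x; print("tab",grinder(p,[[-.085,0,.0685]]),"port",grinder(p,[[0,0,.094]]))
q=proj("top",[[p[0],p[1],.06],[p[0],p[1],.09]]); print("burr in crop",(q-[209.5,139.5])*6)
print("lid T",ray("top",[t((673,304)),t((622,327)),t((728,277))],.022)); print("lid bar T",ray("top",[t((678,297))],.052))
print("lid S",ray("scene",[s((99,275)),s((50,304)),s((147,242))],.022))
print("spice",ray("top",[t((470,245))],.106),ray("scene",[s((307,203))],.106))
print("jam,mug",ray("top",[[535/1.4,261/1.4]],.084),ray("top",[[190/1.4,288/1.4]],.093))
E
```

```text
grinder [ 0.58371329  0.10608419 -0.27330547  0.93923194] [-15.65924988  53.81402601] [ 0.1  0.3  0.1 -0.5 -0.2  0.4  0.3 -0.2 -0.   0.2 -0.2  0.1  0.   0.4
 -0.2  0.3  0.3  0.5]
tab [[0.57433696 0.10871256 0.19980498]] port [[0.64247627 0.08961174 0.14625647]]
burr in crop [[172.97625255 235.53354934]
 [168.41418533 225.45340493]]
lid T [[ 0.55366967 -0.17914069  0.022     ]
 [ 0.53996475 -0.14969124  0.022     ]
 [ 0.56979777 -0.21105561  0.022     ]]
lid bar T [[ 0.55291115 -0.17831819  0.052     ]]
lid S [[ 0.55378726 -0.17942214  0.022     ]
 [ 0.56695313 -0.20981969  0.022     ]
 [ 0.53783595 -0.14890607  0.022     ]]
spice [[ 0.57134813 -0.05896775  0.106     ]] [[ 0.5690239  -0.05844572  0.106     ]]
jam,mug [[ 0.55910797 -0.37345667  0.084     ]] [[0.48501156 0.43963386 0.093     ]]
```

The measurements agree: fit residuals are at most 0.5 px, and the two cameras agree on the lid to 1 mm. Starting now: turn the tool in line with the grinder, close the fingers, and travel to above the tab.

```bash
python3 -m jog '[{"linear":[0,0,-0.2],"roll":1},{"linear":[0,0,-0.2],"roll":1},{"linear":[0,0,-0.2],"roll":1},{"linear":[0,0,-0.2],"roll":1},{"linear":[0,0,-0.2],"roll":1},{"linear":[0,0,0],"roll":0.96}]' -1 30
python3 -m jog '[{"linear":[0.33,-0.92,0],"roll":0},{"linear":[0.33,-0.92,0],"roll":0},{"linear":[0.33,-0.92,0],"roll":0},{"linear":[0.33,-0.92,0],"roll":0},{"linear":[0.33,-0.92,0],"roll":0},{"linear":[0.33,-0.92,0],"roll":0},{"linear":[0.33,-0.92,0],"roll":0},{"linear":[0.33,-0.92,0],"roll":0},{"linear":[0.33,-0.92,0],"roll":0},{"linear":[0.33,-0.92,0],"roll":0}]'
python3 -m jog '[{"linear":[0.33,-0.92,0],"roll":0},{"linear":[0.33,-0.92,0],"roll":0},{"linear":[0.33,-0.92,0],"roll":0},{"linear":[0.33,-0.92,0],"roll":0},{"linear":[0.33,-0.92,0],"roll":0},{"linear":[0.33,-0.92,0],"roll":0},{"linear":[0.33,-0.92,0],"roll":0},{"linear":[0.33,-0.92,0],"roll":0},{"linear":[0.33,-0.92,0],"roll":0},{"linear":[0.33,-0.92,0],"roll":0},{"linear":[0,0,0],"roll":0},{"linear":[0,0,0],"roll":0}]'
cat >> h.py <<'E'
def rows(target, heading, n=1):
    """target: world xyz; prints total tool-axis shift in units and per row for n rows"""
    s=env.observe(); R=s["tool_rot"]; d=R.T@(np.array(target)-s["position"])/.04
    h=np.degrees(np.arctan2(R[1,0],R[0,0])); roll=-((heading-h+180)%360-180)/5
    print("shift units",np.round(d,3),"per row",np.round(d/n,3),"roll units",round(roll,2),"heading",round(h,2))
E
python3 - <<'E'
from h import *
g=np.array([.5837,.1061]); ax=np.array([np.cos(-.2733),np.sin(-.2733)])
pts=[]
for th in np.radians(np.r_[58,np.linspace(53.8,0,23)]):
    u=91+4*(1-min(th,.939)/.939); r=-(82+u)*np.cos(th)+8.5*np.sin(th)+11+82; z=60+(82+u)*np.sin(th)+8.5*np.cos(th)
    pts.append([r/1000,z/1000])
pts=np.array(pts); p0=pts[0]
rows([*(g+ax*p0[0]),p0[1]],-15.66)
print(p0,(np.diff(pts,axis=0)/.04*[1,-1]).round(2).tolist())
s=env.observe();print(s["time_s"],s["position"],s["grip_width"],s["q"])
im=optics.get_image("scene")[160:280,250:390,::-1]
cv2.imwrite("pics/s2.png",cv2.resize(im,None,fx=4,fy=4,interpolation=cv2.INTER_CUBIC))
E
```

```text
time_s: 0.7
position: [0.1344, -0.5337, 0.2727]
tool_rot: [[0.962, -0.274, 0.0], [-0.274, -0.962, -0.002], [0.001, 0.002, -1.0]]
ft_force: [0.4, 0.4, -0.1]
grip_width: 0.0124
gripper_force: 0.0
time_s: 1.53
position: [0.3614, -0.2128, 0.2714]
tool_rot: [[0.963, -0.27, 0.0], [-0.27, -0.963, -0.0], [0.0, 0.0, -1.0]]
ft_force: [0.5, -0.7, 0.5]
grip_width: -0.0003
gripper_force: 0.0
time_s: 2.53
position: [0.5876, 0.1055, 0.2702]
tool_rot: [[0.964, -0.267, -0.002], [-0.267, -0.964, -0.0], [-0.001, 0.0, -1.0]]
ft_force: [-0.1, -0.3, -0.4]
grip_width: -0.0001
gripper_force: 0.0
shift units [0.119 0.012 1.476] per row [0.119 0.012 1.476] roll units 0.03 heading -15.51
[0.00853238 0.21121663] [[-0.27, 0.16], [-0.15, 0.1], [-0.15, 0.11], [-0.15, 0.11], [-0.14, 0.12], [-0.14, 0.13], [-0.13, 0.13], [-0.12, 0.14], [-0.12, 0.14], [-0.11, 0.15], [-0.11, 0.15], [-0.1, 0.16], [-0.09, 0.16], [-0.09, 0.17], [-0.08, 0.17], [-0.07, 0.17], [-0.06, 0.18], [-0.06, 0.18], [-0.05, 0.18], [-0.04, 0.18], [-0.03, 0.19], [-0.03, 0.19], [-0.02, 0.19]]
2.5333 [0.58756598 0.10553494 0.2702474 ] -8.669075009718898e-05 [-1.16621312e+00  2.54354940e+01  6.20308043e+01 -6.29814316e-03
  9.26217320e+01  1.04339897e+02]
```

View pics/s2.png

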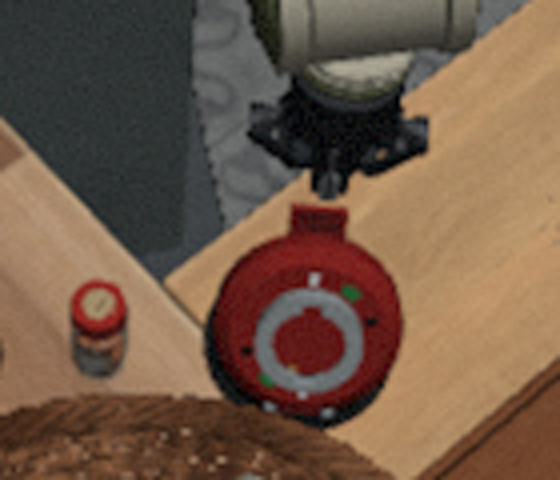

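The fingertips at (330,185) are right above the tab at (320,220). Next I move down onto it and follow the arc.

```bash
python3 -m jog '[{"linear":[0.06,0,0.5],"roll":0},{"linear":[0.06,0,0.5],"roll":0},{"linear":[0,0,0.3],"roll":0},{"linear":[0,0,0.18],"roll":0},{"linear":[0,0,0],"roll":0}]'
python3 -m jog '[{"linear":[-0.27,0,0.16],"roll":0},{"linear":[-0.15,0,0.10],"roll":0},{"linear":[-0.15,0,0.11],"roll":0},{"linear":[-0.15,0,0.11],"roll":0},{"linear":[-0.14,0,0.12],"roll":0},{"linear":[-0.14,0,0.13],"roll":0},{"linear":[-0.13,0,0.13],"roll":0}]'
python3 - <<'E'
from h import *
im=optics.get_image("scene")[160:280,250:390,::-1]
cv2.imwrite("pics/s3.png",cv2.resize(im,None,fx=4,fy=4,interpolation=cv2.INTER_CUBIC))
E
```

```text
time_s: 3.0
position: [0.591, 0.1018, 0.2111]
tool_rot: [[0.962, -0.271, -0.003], [-0.271, -0.962, -0.0], [-0.002, 0.001, -1.0]]
ft_force: [0.3, -0.7, -0.7]
grip_width: -0.0001
gripper_force: 0.0
time_s: 3.58
position: [0.5478, 0.1151, 0.1774]
tool_rot: [[0.963, -0.27, 0.0], [-0.27, -0.963, -0.0], [0.0, -0.0, -1.0]]
ft_force: [0.4, -0.2, -0.0]
grip_width: 0.0
gripper_force: 0.5
```

View pics/s3.png

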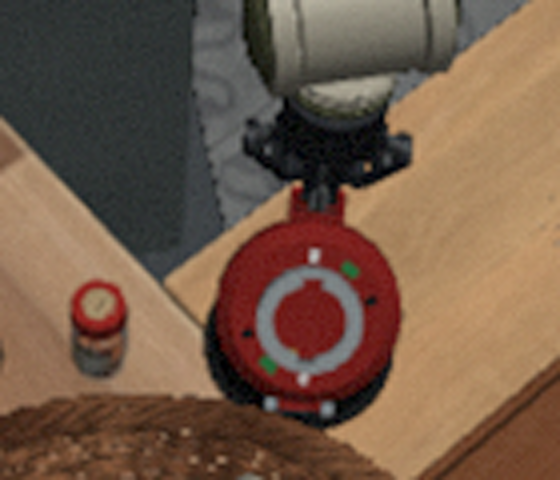

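The fingertip at (318,200) is on the tab and the shell is following. I'll carry on down the arc.

```bash
python3 -m jog '[{"linear":[-0.12,0,0.14],"roll":0},{"linear":[-0.12,0,0.14],"roll":0},{"linear":[-0.11,0,0.15],"roll":0},{"linear":[-0.11,0,0.15],"roll":0},{"linear":[-0.10,0,0.16],"roll":0},{"linear":[-0.09,0,0.16],"roll":0},{"linear":[-0.09,0,0.17],"roll":0},{"linear":[-0.08,0,0.17],"roll":0},{"linear":[-0.07,0,0.17],"roll":0},{"linear":[-0.06,0,0.18],"roll":0}]'
python3 -m jog '[{"linear":[-0.06,0,0.18],"roll":0},{"linear":[-0.05,0,0.18],"roll":0},{"linear":[-0.04,0,0.18],"roll":0},{"linear":[-0.03,0,0.18],"roll":0},{"linear":[-0.03,0,0.12],"roll":0},{"linear":[-0.02,0,0.1],"roll":0},{"linear":[0,0,0.06],"roll":0},{"linear":[0,0,0],"roll":0}]'
```

```text
time_s: 4.47
position: [0.5113, 0.1254, 0.1134]
tool_rot: [[0.963, -0.27, -0.0], [-0.27, -0.963, 0.0], [-0.0, 0.0, -1.0]]
ft_force: [0.0, -0.6, 0.3]
grip_width: 0.0004
gripper_force: 0.2
time_s: 5.13
position: [0.5027, 0.1278, 0.0737]
tool_rot: [[0.963, -0.27, -0.001], [-0.27, -0.963, 0.0], [-0.001, 0.0, -1.0]]
ft_force: [0.4, 0.3, -0.2]
grip_width: -0.0002
gripper_force: 0.0
```

```bash
python3 -m jog '[{"linear":[0,0,0.06],"roll":0},{"linear":[0,0,0.05],"roll":0},{"linear":[0,0,0.03],"roll":0},{"linear":[0,0,0],"roll":0}]'
python3 -m jog '[{"linear":[0,0,0.05],"roll":0},{"linear":[0,0,0.03],"roll":0},{"linear":[0,0,0],"roll":0},{"linear":[0,0,0],"roll":0},{"linear":[0,0,0],"roll":0}]'
```

```text
time_s: 5.47
position: [0.503, 0.1277, 0.0686]
tool_rot: [[0.963, -0.27, 0.0], [-0.27, -0.963, -0.0], [0.0, -0.0, -1.0]]
ft_force: [-0.5, 0.4, -0.6]
grip_width: -0.0001
gripper_force: 0.0
time_s: 5.88
position: [0.5031, 0.1278, 0.0682]
tool_rot: [[0.963, -0.269, 0.003], [-0.269, -0.963, -0.0], [0.003, -0.001, -1.0]]
ft_force: [-9.5, -1.0, 31.2]
grip_width: -0.0001
gripper_force: 15.3
```

Contact at z = 0.068 with 31 N, so the shell is shut. Next I lift off, go over the lid, turn to the handle and open.

```bash
python3 -m jog '[{"linear":[0,0,-0.5],"roll":0},{"linear":[0,0,-0.95],"roll":0},{"linear":[0,0,-0.95],"roll":0},{"linear":[0,0,-0.9],"roll":0},{"linear":[0.41,0.88,0],"roll":0},{"linear":[0.41,0.88,0],"roll":0},{"linear":[0.41,0.88,0],"roll":0},{"linear":[0.41,0.88,0],"roll":0},{"linear":[0.41,0.88,0],"roll":0},{"linear":[0.41,0.88,0],"roll":0},{"linear":[0.41,0.88,0],"roll":0},{"linear":[0.41,0.88,0],"roll":0}]'
python3 -m jog '[{"linear":[0,0,0],"roll":-1},{"linear":[0,0,0],"roll":-1},{"linear":[0,0,0],"roll":-1},{"linear":[0,0,0],"roll":-1},{"linear":[0,0,0],"roll":-1},{"linear":[0,0,0],"roll":-1},{"linear":[0,0,0],"roll":-1},{"linear":[0,0,0],"roll":-1},{"linear":[0,0,0],"roll":-1},{"linear":[0,0,0],"roll":-1},{"linear":[0,0,0],"roll":-1},{"linear":[0,0,0],"roll":-1}]' 1 >/dev/null
python3 -m jog '[{"linear":[0,0,0],"roll":-1},{"linear":[0,0,0],"roll":-1},{"linear":[0,0,0],"roll":-1},{"linear":[0,0,0],"roll":-1},{"linear":[0,0,0],"roll":-1},{"linear":[0,0,0],"roll":-1},{"linear":[0,0,0],"roll":-1},{"linear":[0,0,0],"roll":-1},{"linear":[0,0,0],"roll":-1},{"linear":[0,0,0],"roll":-1},{"linear":[0,0,0],"roll":-1},{"linear":[0,0,0],"roll":-1}]'
python3 -m jog '[{"linear":[0,0,0],"roll":-1},{"linear":[0,0,0],"roll":-1},{"linear":[0,0,0],"roll":-0.3},{"linear":[0,0,0],"roll":0}]'
python3 - <<'E'
from h import *
rows([.5535,-.1793,.025],115.8)
a=optics.get_image("top")[140:205,210:340,::-1]; b=optics.get_image("scene")[200:275,220:360,::-1]
a=cv2.resize(a,(784,392),interpolation=cv2.INTER_CUBIC)[:,:392]; b=cv2.resize(b,(784,420),interpolation=cv2.INTER_CUBIC)[:,384:]
c=np.zeros((420,792,3),np.uint8); c[:392,:392]=a; c[:,392:]=b
cv2.imwrite("pics/g4.png",c)
w=optics.get_image("wrist")[:,:,::-1]; cv2.imwrite("pics/w4.png",w)
E
```

```text
time_s: 6.88
position: [0.5531, -0.1808, 0.1973]
tool_rot: [[0.963, -0.27, 0.0], [-0.27, -0.963, -0.0], [0.0, -0.0, -1.0]]
ft_force: [0.4, 0.1, 0.6]
grip_width: 0.0001
gripper_force: 0.0
time_s: 8.88
position: [0.5532, -0.1788, 0.1972]
tool_rot: [[-0.252, 0.968, -0.0], [0.968, 0.252, 0.0], [0.0, -0.0, -1.0]]
ft_force: [0.6, -0.4, -1.9]
grip_width: 0.0855
gripper_force: 0.0
time_s: 9.22
position: [0.5532, -0.1788, 0.1972]
tool_rot: [[-0.437, 0.9, -0.0], [0.9, 0.437, 0.0], [0.0, -0.0, -1.0]]
ft_force: [0.1, -0.5, -0.3]
grip_width: 0.0855
gripper_force: 0.0
shift units [-1.500e-02  2.000e-03  4.305e+00] per row [-1.500e-02  2.000e-03  4.305e+00] roll units 0.02 heading 115.89
```

View pics/g4.png

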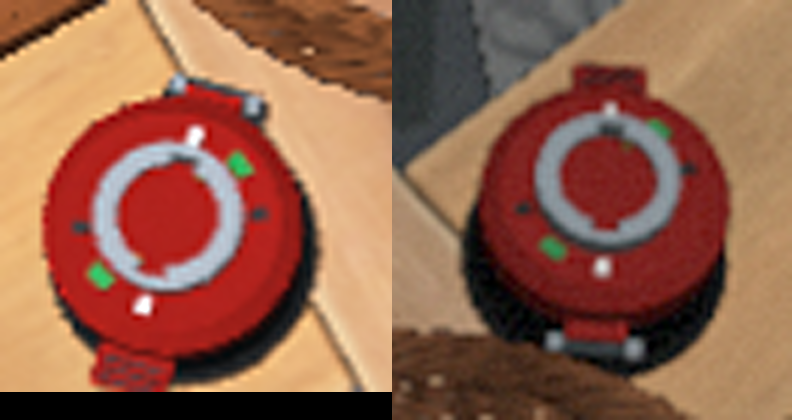

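View pics/w4.png

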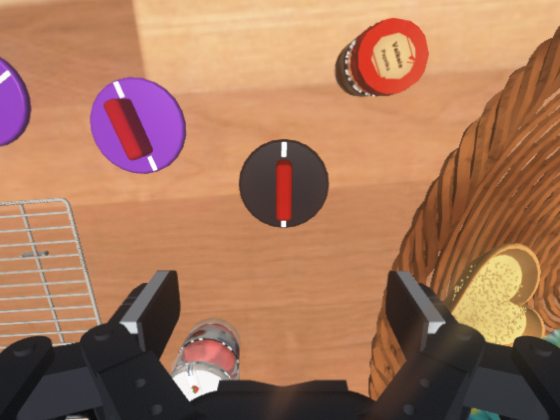

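The shell is shut flush. Marks in the composite, left half (top view): white (196,134) and (143,305), green (240,165) and (101,277), black (260,214) and (80,228). Wrist view: lid flange centre at (284,183), white lines at (284,149) and (283,224), bar nearly vertical in the image. I refine both poses from these.

```bash
python3 - <<'E'
from h import *
t=lambda u:[209.5+(u[0]+.5)/6.031,139.5+(u[1]+.5)/6.031]
s=lambda u:[219.5+(u[0]-8+.5)/5.6,199.5+(u[1]+.5)/5.6]
T={(196,134):mark(0),(143,305):mark(180),(240,165):mark(-35),(101,277):mark(145),(260,214):mark(-70),(80,228):mark(110)}
S={(611,107):mark(180),(658,130):mark(145),(688,169):mark(110),(524,209):mark(-70),(553,249):mark(-35),(602,267):mark(0)}
fs=lambda p:(proj("scene",grinder(p,list(S.values())))-[s(k) for k in S]).ravel()
ft=lambda p:(proj("top",grinder(p,list(T.values())))-[t(k) for k in T]).ravel()
for nm,f in (("T",lambda p:ft([*p,0])),("S",lambda p:fs([*p,0])),("both",lambda p:np.r_[ft([*p,0]),fs([*p,0])])):
    r=least_squares(f,[.58,.1,-.27],x_scale=.1); print(nm,r.x,np.degrees(r.x[2]),abs(r.fun).max())
r=least_squares(lambda p:np.r_[ft(p),fs(p)],[.58,.1,-.27,0],x_scale=.1); print("free th",r.x)
P=ray("wrist",[[284,183],[284,149],[283,224]],.022); print(P,np.degrees(np.arctan2(*(P[1]-P[2])[1::-1])))
print(ray("wrist",[[284,190]],.052))
E
```

```text
T [ 0.58616693  0.10509958 -0.2653528 ] -15.203595706614085 0.5312679677558663
S [ 0.58310443  0.10591287 -0.26622882] -15.253787651799604 1.0090403962860819
both [ 0.58471147  0.10544923 -0.26600407] -15.24091053885025 1.4705580288098759
free th [ 0.58328117  0.10539936 -0.26430049  0.0570834 ]
[[ 0.55464569 -0.17748156  0.022     ]
 [ 0.54107814 -0.14950711  0.022     ]
 [ 0.57122925 -0.21385255  0.022     ]] 115.10694041088237
[[ 0.55406775 -0.1765673   0.052     ]]
```

```bash
python3 -m jog '[{"linear":[0,0,0.9],"roll":0.1},{"linear":[0,0,0.9],"roll":0},{"linear":[0,0,0.9],"roll":0},{"linear":[0,0,0.8],"roll":0},{"linear":[0,0,0.5],"roll":0},{"linear":[0,0,0.3],"roll":0},{"linear":[0,0,0],"roll":0},{"linear":[0,0,0],"roll":0}]' 1 50
python3 -m jog '[{"linear":[0,0,0],"roll":0},{"linear":[0,0,0],"roll":0},{"linear":[0,0,0],"roll":0},{"linear":[0,0,0],"roll":0},{"linear":[0,0,0],"roll":0},{"linear":[0,0,0],"roll":0},{"linear":[0,0,0],"roll":0},{"linear":[0,0,0],"roll":0},{"linear":[0,0,0],"roll":0},{"linear":[0,0,0],"roll":0}]' -1 50
```

```text
time_s: 10.03
position: [0.5532, -0.1788, 0.0253]
tool_rot: [[-0.428, 0.904, -0.001], [0.904, 0.428, 0.0], [0.001, -0.0, -1.0]]
ft_force: [-0.3, -0.1, 0.6]
grip_width: 0.0854
gripper_force: 0.0
time_s: 10.87
position: [0.5534, -0.1789, 0.0256]
tool_rot: [[-0.428, 0.904, 0.001], [0.904, 0.428, -0.0], [-0.0, 0.0, -1.0]]
ft_force: [0.2, 0.4, 4.4]
grip_width: 0.0134
gripper_force: 52.2
```

```bash
python3 -m jog '[{"linear":[0,0,-0.3],"roll":0},{"linear":[0,0,-0.45],"roll":-0.9},{"linear":[0,0,-0.45],"roll":-1},{"linear":[0,0,-0.45],"roll":-1},{"linear":[0,0,-0.45],"roll":-1},{"linear":[0,0,-0.45],"roll":-1},{"linear":[0,0,-0.45],"roll":-1},{"linear":[0,0,-0.45],"roll":-1},{"linear":[0,0,-0.45],"roll":-1},{"linear":[0,0,-0.45],"roll":-1},{"linear":[0,0,0],"roll":-1},{"linear":[0,0,0],"roll":0}]'
python3 - <<'E'
from h import *
rows([.5847,.1054,.18],164.76,8)
cv2.imwrite("pics/w5.png",optics.get_image("wrist")[:,:,::-1])
E
```

```text
time_s: 11.87
position: [0.5532, -0.1789, 0.1997]
tool_rot: [[-0.966, 0.259, 0.001], [0.259, 0.966, -0.0], [-0.001, -0.0, -1.0]]
ft_force: [-0.0, -0.5, -1.1]
grip_width: 0.0129
gripper_force: 51.4
shift units [1.078 7.069 0.49 ] per row [0.135 0.884 0.061] roll units 0.05 heading 165.02
```

View pics/w5.png

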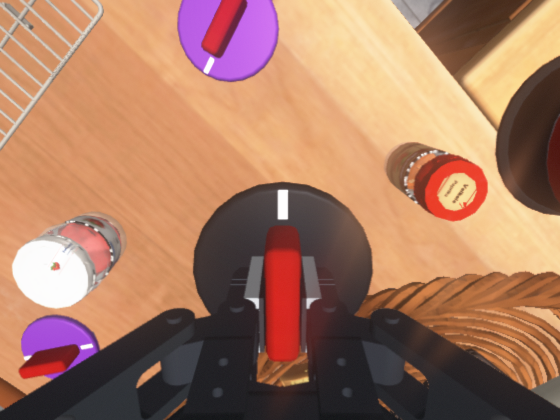

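The lid hangs straight: its white line is at column 283 and the far edge of the flange at (283,182), with sides at columns 193 and 372. I check its offset in the hand, then move over the port.

```bash
python3 - <<'E'
from h import *
s=env.observe(); R=s["tool_rot"]; z=s["position"][2]
P=ray("wrist",[[283,182],[193,258],[372,258]],z-.0033)
print(((P-s["position"])@R*1000).round(1))
E
python3 -m jog '[{"linear":[0.135,0.88,0],"roll":0},{"linear":[0.135,0.88,0],"roll":0},{"linear":[0.135,0.88,0],"roll":0},{"linear":[0.135,0.88,0],"roll":0},{"linear":[0.135,0.88,0],"roll":0},{"linear":[0.135,0.88,0],"roll":0},{"linear":[0.135,0.88,0],"roll":0},{"linear":[0.135,0.88,0],"roll":0.05},{"linear":[0,0,0.5],"roll":0},{"linear":[0,0,0.4],"roll":0},{"linear":[0,0,0],"roll":0},{"linear":[0,0,0],"roll":0}]'
python3 - <<'E'
from h import *
rows([.5847,.1054,.139],164.76)
E
```

```text
[[ 41.3   0.5   3.3]
 [  6.2 -40.    3.3]
 [  6.3  40.6   3.3]]
time_s: 12.92
position: [0.5846, 0.1042, 0.1622]
tool_rot: [[-0.964, 0.268, -0.003], [0.268, 0.964, 0.0], [0.003, -0.001, -1.0]]
ft_force: [0.6, 0.2, -0.4]
grip_width: 0.0132
gripper_force: 51.4
shift units [0.003 0.029 0.58 ] per row [0.003 0.029 0.58 ] roll units -0.06 heading 164.48
```

```bash
python3 -m jog '[{"linear":[0.02,0.03,0.1],"roll":0},{"linear":[0,0,0.15],"roll":0},{"linear":[0,0,0.15],"roll":0},{"linear":[0,0,0.15],"roll":0},{"linear":[0,0,0.1],"roll":0},{"linear":[0,0,0.1],"roll":0},{"linear":[0,0,0],"roll":0}]'
python3 -m jog '[{"linear":[0,0,0.08],"roll":0},{"linear":[0,0,0.08],"roll":0},{"linear":[0,0,0.06],"roll":0},{"linear":[0,0,0.04],"roll":0},{"linear":[0,0,0],"roll":0},{"linear":[0,0,0],"roll":0}]'
```

```text
time_s: 13.5
position: [0.5844, 0.1056, 0.1324]
tool_rot: [[-0.964, 0.266, -0.001], [0.266, 0.964, 0.0], [0.001, -0.0, -1.0]]
ft_force: [0.3, 0.9, -1.0]
grip_width: 0.0132
gripper_force: 51.4
time_s: 14.0
position: [0.5847, 0.1057, 0.1229]
tool_rot: [[-0.964, 0.266, -0.0], [0.266, 0.964, -0.0], [0.0, -0.0, -1.0]]
ft_force: [0.1, 0.0, -1.5]
grip_width: 0.0132
gripper_force: 51.4
```

```bash
python3 -m jog '[{"linear":[0,0,0.04],"roll":0},{"linear":[0,0,0.03],"roll":0},{"linear":[0,0,0],"roll":0},{"linear":[0,0,0],"roll":0}]'
```

```text
time_s: 14.33
position: [0.585, 0.1057, 0.1216]
tool_rot: [[-0.964, 0.266, 0.002], [0.266, 0.964, -0.0], [-0.002, 0.0, -1.0]]
ft_force: [-2.4, 0.2, 9.6]
grip_width: 0.0131
gripper_force: 52.7
```

Seated at the expected height with 9.6 N. Next is the 35° clockwise twist.

```bash
python3 -m jog '[{"linear":[0,0,0],"roll":0.4},{"linear":[0,0,0],"roll":0.7},{"linear":[0,0,0],"roll":0.7},{"linear":[0,0,0],"roll":0.7},{"linear":[0,0,0],"roll":0.7},{"linear":[0,0,0],"roll":0.7},{"linear":[0,0,0],"roll":0.7},{"linear":[0,0,0],"roll":0.7},{"linear":[0,0,0],"roll":0.7},{"linear":[0,0,0],"roll":0.6},{"linear":[0,0,0],"roll":0.3},{"linear":[0,0,0],"roll":0}]'
python3 -m jog '[{"linear":[0,0,0],"roll":0},{"linear":[0,0,0],"roll":0},{"linear":[0,0,0],"roll":0},{"linear":[0,0,0],"roll":0},{"linear":[0,0,0],"roll":0},{"linear":[0,0,0],"roll":0}]'
python3 - <<'E'
from h import *
rows([.5847,.1054,.1213],129.8); print(env.observe()["wrist_torque"])
im=optics.get_image("wrist")[:,:,::-1]; sc=optics.get_image("scene")[200:275,290:360,::-1]
c=np.zeros((420,800,3),np.uint8); c[:,:408]=im[:,80:488]; c[:,408:]=cv2.resize(sc,(392,420),interpolation=cv2.INTER_CUBIC)
cv2.imwrite("pics/w6.png",c)
E
```

```text
time_s: 15.33
position: [0.5857, 0.1054, 0.1216]
tool_rot: [[-0.643, 0.766, 0.004], [0.766, 0.643, -0.001], [-0.003, 0.002, -1.0]]
ft_force: [0.4, -1.1, 6.8]
grip_width: 0.0132
gripper_force: 52.6
time_s: 15.83
position: [0.5856, 0.1054, 0.1216]
tool_rot: [[-0.644, 0.765, 0.003], [0.765, 0.644, -0.001], [-0.003, 0.002, -1.0]]
ft_force: [0.5, -0.8, 6.2]
grip_width: 0.0132
gripper_force: 52.6
shift units [ 0.015 -0.018  0.008] per row [ 0.015 -0.018  0.008] roll units 0.06 heading 130.1
[-0.30788531  0.13903619  0.03750831]
```

View pics/w6.png

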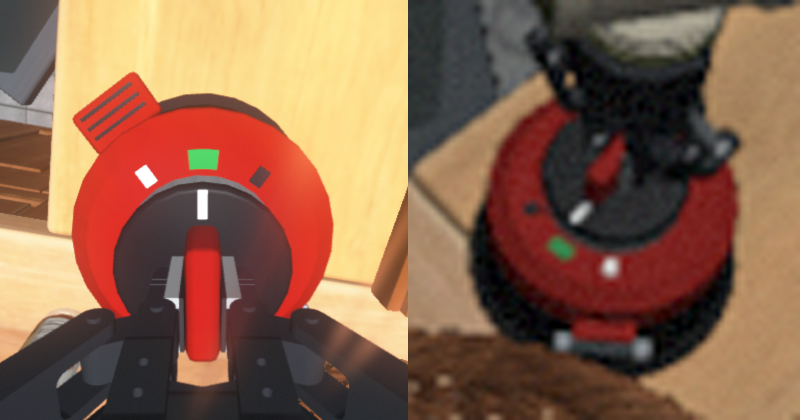

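The lid's white line at (202,204) points at the green mark at (203,159). The shell is shut, and the lid is seated, level and gripped with about 52 N, so I hand it in.

```bash
python3 -c "
from rig import env
print(env.close_job())"
```

```text
the job is handed in; nothing more can be done
None
```

The job is handed in, though no verdict came back: the shell is shut, and the lid is seated in the port, turned to the green marks and still gripped by its handle at about 52 N.

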